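# Check the depth of a printed blind bore with the flip-over gauge stand

## Robot

A 7-joint arm with a two-finger parallel gripper is mounted at the origin on the work surface. World frame = base frame: x ahead of the robot, y to its left, z up, the work surface at z = 0. Lengths are in m, angles in degrees, forces in N, time in s.
With the tool pointing down it reaches from about 0.4 to 0.875 m from the base axis. Payload 4.4 kg.
Tool frame: the origin (TCP) lies midway between the tips of the shut fingers; the grasp point (between the pads) lies 19 mm behind it; z points along the fingers, y is the line along which they close (so a half turn about z gives the same grasp; the last joint's range is limited). The gripper opens to 85 mm and grips with 20 to 120 N. Pads are 22 mm wide; open, the fingers measure 114 mm over their backs; the gripper's body (76 mm by 85 mm) begins 54 mm behind the grasp point. The pads swing forward as they close: fully open they stand 13 mm farther back than shut.
Start: joints at [71.517, 36.005, 2.206, 86.941, -1.547, 57.084, -1.146], TCP at [0.165, -0.629, 0.231] pointing down, gripper open.
Joint ranges: [-175.42, 175.42], [-21.48, 121.26], [-71.46, 75.88], [10.55, 141.38], [-63.04, 243.04], [13.31, 113.54], [-168.57, 168.57]. Speed limits (degrees/s): [147.25, 147.25, 180, 180, 180, 180, 180].

## Interface

Orientations are given as [roll, pitch, yaw] about the fixed x, y, z axes, in that order (R = Rz(yaw) Ry(pitch) Rx(roll)).
In Python, from station import telemetry, eyes, ticket gives the robot as it stands.
- The arm moves only by the tool arm_command, never from a script. Its argument "steps" is a list that holds one entry, the list of rows, each a list of 7 numbers: the shift along the tool's x, y, z in m, then the turn, a rotation vector about the tool's x, y, z in rad, then the opening, from 0 (shut) to 1 (fully open). In form: [[[dx, dy, dz, rx, ry, rz, claw], ...]]. A call has 1 to 5 rows; each row is the pose to reach, as a shift and turn from the pose commanded when the call began, along the tool's axes at that moment; what a row does not reach only later rows make up. A row lasts 1/8 s, in which the tool goes at most 62.5 mm and 10.7 degrees, less where a joint would pass 70% of its speed; a pose out of reach is approached as far as the arm can. A call with a gripper value outside its range is refused whole. The fingers move at their own pace and stop on an object; the grip force is fixed at half the most. Time passes only in rows, so rows that repeat a pose let the fingers close. It gives the time, the measured TCP pose, the force, the opening and the grip force at its end, in the units of the state.
- telemetry.observe(): the state, without advancing time (a new reading comes with each control period).
- eyes.capture(name): name is "scene" or "top" or "wrist"; returns the picture (420x560x3 uint8, red, green, blue); there is no depth.
- eyes.calibration(name): a dict with "fx", "fy", "cx", "cy" (pixels), "k1" (the pictures are not rectified: a ray, as slopes to the right and down, at radius r is drawn at 1 + k1 r^2 times it, then the intrinsics apply), "rvec" (rotation vector, rad) and "tvec" (3), from world to camera coordinates, as OpenCV has them. Camera axes: x right, y down, z forward; pixel columns grow to the right and rows downward; lengths in m; the calibration is good to about 2 mm. A picture is of the moment at which its call begins: read the wrist's pose just before it. calibration takes no time and is no camera call; for the wrist camera it gives the pose at the moment of the call.
- ticket.close_job(): hands the job in; it is judged then, once.
The state is a dict: "time": time; "joint_positions": joint angles; "qd": joint speeds; "joint_efforts": joint torques, N m; "eef_pos": TCP position; "tool_rot": TCP orientation; "contact_force": force on the tool from outside, world axes, zero at the start; "torque": the same for the moment, N m; "gripper_width": finger opening in m; "grip_force": force on a finger pad.
Only numpy, scipy, OpenCV 4.12 (cv2) and the standard library are available. Lean on these libraries where they do the work, as an engineer would, in place of code of your own. Each camera call takes 0.05 s, during which the arm holds its last target. There are 200 camera calls.

## Task

The grey printed bracket sits in the bore-checking jig. Swing the jig's sprung gauge stand over it until it snaps down against its front stop, then push the depth rod gently down until it bottoms out in the bracket's blind bore, hold it lightly on the bottom for about a second, and let go, leaving the rod on the bottom and the stand closed. Do not force the rod into the soft print or push the bracket out of its nest, and leave everything else on the bench where it is.

Things in the scene. Friction and masses are not known exactly. Their poses are not given: they have to be found in the camera images.
- jig: Bore-checking jig fixed to the bench: aluminium base plate (jig x -50 to 50, y -60 to 155 mm, top at 18 mm), nest of low black rails, black hinge cheeks, orange gauge stand. Origin on the bench straight below the bore; z up, y from nest to hinge. Hinge axis: along jig x at y = 85 mm, 55 mm high. The stand is folded back to +y and closes to -y. Stops: rest post at y = 50 mm, bumper at y = 138 mm.
- stand (a joint): Angle of the orange gauge stand about its hinge: 0 = folded back on its bumper (the start), 1.31 rad = closed on its front stop, rod vertical over the bore. A pair of springs pulls it to the nearer stop; over-centre near 0.65 rad. At the handle it takes about 6 N to leave the back stop, falling to nothing at over-centre; beyond, it snaps over by itself.
- handle (a point): Middle of the round steel handle bar, 10 mm thick, that sticks out of the stand's head along jig +x; bare from 50 mm before to 27 mm beyond this point, then a 22 mm black ball. Circles the hinge axis at 96 mm radius: start at jig (72, 107) mm, 149 mm high; over-centre at y = 45, 142 mm high; closed at (72, 0), 100 mm high.
- rod (a joint): How far the depth rod has been pushed down through the stand's head, in m: 0 = fully drawn up, at most 0.048; it starts within 0.003 of fully up. It slides stiffly (about 4 N of friction, its own weight does not move it) and stays where it is left.
- rod_top (a point): Centre of the flat top of the depth rod's black knurled knob (20 mm across, 12 mm high). With the stand closed it is 179 mm above the bench when the rod is fully up (the snap may jog it down 1 to 3 mm); the orange head below it is 34 x 34 mm, its top 115 mm above the bench (its brass bush 119 mm). On the way over, the knob rises to 205 mm above the bench.
- rod_tip (a point): Lower, rounded tip of the 6 mm steel depth rod, 107 mm below rod_top. With the stand closed and the rod fully up it is 72 mm above the bench, 9 mm above the bore's mouth.
- bore_mouth (a point): Centre of the mouth of the blind bore in the grey printed bracket (60 x 50 mm flange, 30 x 30 mm boss, 45 mm high, 55 g, loose in the nest with 1 mm of play). The bore is 10 mm wide and goes straight down; its depth differs from print to print, 14 to 30 mm, and must be felt.
- bracket2: The next bracket to be checked, green, the same size, standing on the bench beside the jig; origin at the centre of its underside. Leave alone.
- glue_stick: Glue stick standing upright, 27 mm across, 94 mm high; origin at the centre of its underside. Leave alone.
- calipers: Digital calipers lying flat, 235 mm long along x, 75 mm across, 13 mm high; origin under the middle of the beam. Leave alone.
- cutters: Blue-handled flush cutters lying flat, 140 mm long along x, 15 mm high; origin under the middle. Leave alone.
- deburr_tool: Deburring screwdriver lying along its x, 200 mm long, 26 mm thick. Leave alone.
- scraper: Print scraper lying along its x, 280 mm long. Leave alone.
- spool: Spool of grey filament lying flat, 200 mm across, 62 mm high; origin at the centre of its underside. Leave alone.
Not all that is in view belongs to the job. What is meant by the part that bears bore_mouth is not blue or purple, and is the smaller of those in its own colour.

How it is judged:
By the outcome, as a careful person would: the job done as asked, in the order asked, and still so for the second after the job is handed in, with the robot touching nothing.
It also fails if it takes over 45 s, if anything falls off the work surface, if the arm or the gripper's body presses on something with over 40 N, if the wrist force passes 120 N, or if a joint passes its speed limit or range.

## Working session

There is one attempt and no reset: what is moved stays moved. The work goes in short steps, Python scripts to look and compute and a tool call to move; the robot and the scene stay as the last step left them, time stands still between calls to the robot, and variables do not carry over. Pictures are saved under pics/ and viewed, at most 10 in all, crops included, and the job is handed in when it is done.

Besides the shell and the picture viewer there is one more tool, called after ">>>" as a command line: name --argument value ..., lists and objects as JSON in quotes. arm_command: Moves the arm, as the interface text tells. Its arguments: {"type":"object","properties":{"steps":{"type":"array","items":{"type":"array","items":{"type":"array","items":{"type":"number"}}}}},"required":["steps"]}

```bash
mkdir -p pics; cat > h.py <<'E'
import numpy as np, cv2
from station import telemetry, eyes, ticket
def cal(n):
    c=eyes.calibration(n);K=np.array([[c['fx'],0,c['cx']],[0,c['fy'],c['cy']],[0,0,1]]);d=np.array([c['k1'],0,0,0.])
    return K,d,np.array(c['rvec'],float),np.array(c['tvec'],float)
def ray(C,uv):
    K,d,r,t=C;p=cv2.undistortPoints(np.array([[uv]],float),K,d)[0,0];R=cv2.Rodrigues(r)[0]
    return -R.T@t, R.T@np.array([p[0],p[1],1])
def onz(C,uv,z):
    o,v=ray(C,uv);return o+v*(z-o[2])/v[2]
def tri(rs):
    A=0;b=0
    for o,v in rs:
        v=v/np.linalg.norm(v);P=np.eye(3)-np.outer(v,v);A=A+P;b=b+P@o
    return np.linalg.solve(A,b)
def proj(C,X):
    K,d,r,t=C;return cv2.projectPoints(np.atleast_2d(np.array(X,float)),r,t,K,d)[0][:,0]
E
python3 - <<'E'
from h import *
ims=[eyes.capture(n) for n in("scene","top")]
for n,i in zip(("scene","top"),ims): cv2.imwrite(f"pics/{n}0.png",i[:,:,::-1])
print(telemetry.observe())
E
```

```text
{'time': 0.1, 'joint_positions': array([71.51742896, 36.05306736,  2.20200429, 86.98782137, -1.54659012,
       57.08256164, -1.146952  ]), 'qd': array([ 0.00728181, -0.03522921,  0.03361716, -0.14016351, -0.04187619,
       -0.02113033, -0.04643843]), 'joint_efforts': array([ 3.05678666e-03, -5.64530432e+01,  1.23096909e+00, -1.93971795e+01,
        1.14339305e-02,  5.44371127e-03,  3.67380153e-06]), 'eef_pos': array([ 0.16498199, -0.62816831,  0.23050068]), 'tool_rot': array([-1.79906204e+02,  7.56328759e-04,  1.47123265e+01]), 'contact_force': array([0.17480892, 0.85422535, 0.05118259]), 'torque': array([ 0.06897432, -0.00873586,  0.05493193]), 'grip_force': 0.0, 'gripper_width': 0.08552735629829875}
```

View pics/scene0.png

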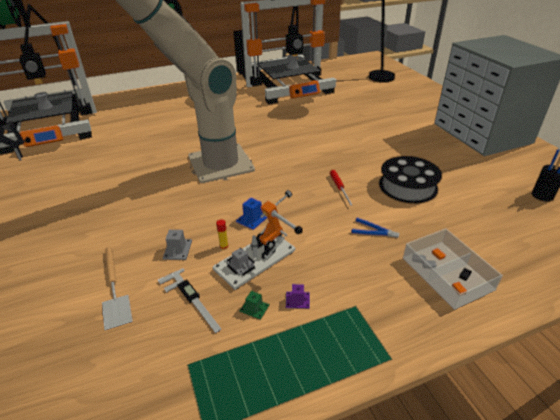

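View pics/top0.png

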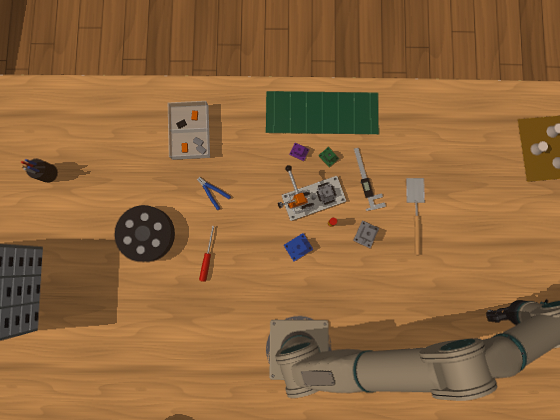

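Candidates for the bore bracket (top view): grey in the jig (326,192), bigger loose grey (367,234), green (328,157), blue (297,247) and purple (299,151). I choose the grey one in the jig and check it in a close crop.

```bash
python3 - <<'E'
from h import *
a=cv2.imread("pics/top0.png")[155:230,270:355];b=cv2.imread("pics/scene0.png")[180:295,205:310]
a=cv2.resize(a,None,fx=4.7,fy=4.7,interpolation=cv2.INTER_CUBIC);b=cv2.resize(b,None,fx=3.6,fy=3.6,interpolation=cv2.INTER_CUBIC)
c=np.zeros((420,800,3),np.uint8);c[:a.shape[0],:a.shape[1]]=a;c[:b.shape[0],405:405+b.shape[1]]=b[:420,:395]
cv2.imwrite("pics/crop.png",c)
C=cal("top")
for uv in [(326,192),(299,199),(289,168),(279,205),(340,178)]: print(uv,onz(C,uv,0.018).round(3))
E
```

```text
(326, 192) [ 0.556 -0.097  0.018]
(299, 199) [0.529 0.001 0.018]
(289, 168) [0.642 0.038 0.018]
(279, 205) [0.506 0.073 0.018]
(340, 178) [ 0.608 -0.147  0.018]
```

View pics/crop.png

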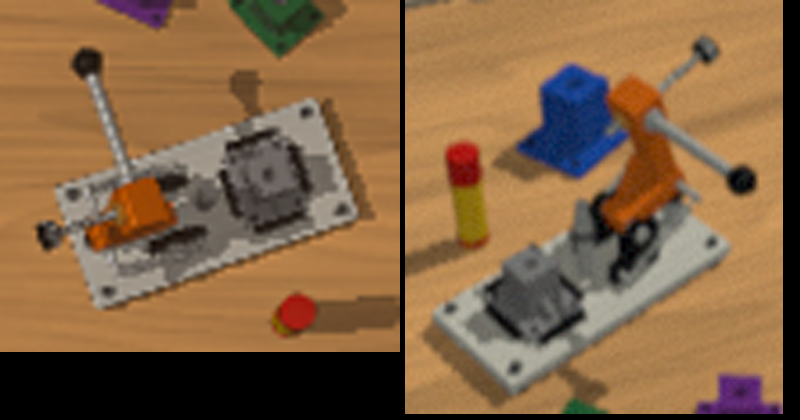

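The crop shows the grey bracket with its bore in the black nest rails (crop 265,175, i.e. top 326,192), smaller than the loose grey one. The stand is folded back, with the handle ball at crop (87,62). Plate corners read in the crop: (318,98), (358,215), (103,308), (57,187).

```bash
cat >> h.py <<'E'
def fit(loc,W):
    loc=np.array(loc,float)[:,:2];W=np.array(W)[:,:2];a=loc-loc.mean(0);b=W-W.mean(0)
    th=np.arctan2((a[:,0]*b[:,1]-a[:,1]*b[:,0]).sum(),(a*b).sum());R=np.array([[np.cos(th),-np.sin(th)],[np.sin(th),np.cos(th)]])
    o=W.mean(0)-R@loc.mean(0);return o,th,W-(loc@R.T+o)
def j2w(o,th,p):
    c,s=np.cos(th),np.sin(th);return np.array([o[0]+c*p[0]-s*p[1],o[1]+s*p[0]+c*p[1],p[2]])
E
python3 - <<'E'
from h import *
C=cal("top");S=cal("scene")
px=np.array([(318,98),(358,215),(103,308),(57,187)])/4.7+[270,155]-.4
loc=[(.05,-.06),(-.05,-.06),(-.05,.155),(.05,.155)]
W=[onz(C,u,.018) for u in px]
o,th,r=fit(loc,W);print(o,np.degrees(th),r.round(4))
for p in [(.072,.107,.149),(.105,.107,.149),(.072,.045,.142),(.072,0,.1),(0,0,.179),(0,0,.063)]:
    w=j2w(o,th,p);print(p,w.round(4),proj(C,w).round(1),proj(S,w).round(1))
print("ball tri",tri([ray(C,np.array([87,62])/4.7+[270,155]-.4),ray(S,np.array([740-405,180])/3.6+[205,180]-.4)]))
w=j2w(o,th,(.110,.107,.149));print(w)
print("bracket2",onz(C,(328,157),.02),"glue",onz(C,(333,222),.09),"blue",onz(C,(297,247),.03),'purple',onz(C,(299,151),.03))
E
```

```text
[ 0.55167423 -0.09839615] 20.219385000713903 [[-0.0022 -0.    ]
 [ 0.0009  0.0037]
 [ 0.0011 -0.0028]
 [ 0.0001 -0.0009]]
(0.072, 0.107, 0.149) [0.5823 0.0269 0.149 ] [[292.5 178.5]] [[285.6 222.6]]
(0.105, 0.107, 0.149) [0.6132 0.0383 0.149 ] [[289.3 169.4]] [[294.6 228.8]]
(0.072, 0.045, 0.142) [ 0.6037 -0.0313  0.142 ] [[309.7 172.8]] [[267.  235.9]]
(0.072, 0, 0.1) [ 0.6192 -0.0735  0.1   ] [[321.3 170.7]] [[253.7 257. ]]
(0, 0, 0.179) [ 0.5517 -0.0984  0.179 ] [[330.5 186.7]] [[233.2 218.6]]
(0, 0, 0.063) [ 0.5517 -0.0984  0.063 ] [[327.5 191.5]] [[237.2 252.9]]
ball tri [0.6189803  0.04300391 0.14945287]
[0.61791472 0.04002782 0.149     ]
bracket2 [ 0.68455937 -0.10349052  0.02      ] glue [ 0.44178315 -0.11529453  0.09      ] blue [0.35604463 0.00665969 0.03      ] purple [0.70324155 0.00275098 0.03      ]
```

>>> arm_command --steps '[[[0.044,-0.043,-0.01,0,0,-0.03,0],[0.088,-0.086,-0.02,0,0,-0.06,0],[0.132,-0.129,-0.029,0,0,-0.096,0],[0.176,-0.172,-0.029,0,0,-0.096,0],[0.22,-0.215,-0.029,0,0,-0.096,0]]]'

```text
time: 0.72
eef_pos: [0.3241, -0.363, 0.2603]
tool_rot: [180.0, -0.0, 20.2]
contact_force: [0.1, -0.3, 0.3]
gripper_width: -0.0
grip_force: 0.0
```

```bash
cat >> h.py <<'E'
from scipy.spatial.transform import Rotation as Ro
O=np.array([.5517,-.0984]);TH=np.radians(20.22)
def togo(p):
    s=telemetry.observe();R=Ro.from_euler('xyz',s['tool_rot'],degrees=True)
    T=Ro.from_euler('xyz',[180,0,np.degrees(TH)],degrees=True)
    c,sn=np.cos(TH),np.sin(TH);d=s['eef_pos'][:2]-O
    print("t",round(s['time'],2),"pos",s['eef_pos'].round(4),"jig",(c*d[0]+sn*d[1]).round(4),(-sn*d[0]+c*d[1]).round(4),s['eef_pos'][2].round(4),"F",s['contact_force'].round(1))
    for q in np.atleast_2d(p): print(q,R.inv().apply(j2w(O,TH,q)-s['eef_pos']).round(4),(R.inv()*T).as_rotvec().round(4))
E
python3 -c "
from h import *
togo((.078,.145,.26))"
```

```text
t 0.72 pos [ 0.3241 -0.363   0.2603] jig -0.305 -0.1696 0.2603 F [ 0.1 -0.3  0.3]
[0.078 0.145 0.26 ] [ 0.383  -0.3147  0.0004] [ 0.0002 -0.0003 -0.0003]
```

>>> arm_command --steps '[[[0.048,-0.039,0,0,0,0,0],[0.096,-0.078,0,0,0,0,0],[0.144,-0.117,0,0,0,0,0],[0.192,-0.156,0,0,0,0,0],[0.24,-0.195,0,0,0,0,0]]]'

```text
time: 1.35
eef_pos: [0.4818, -0.0972, 0.2603]
tool_rot: [180.0, 0.0, 20.2]
contact_force: [1.2, -1.5, -0.3]
gripper_width: 0.0004
grip_force: 0.0
```

>>> arm_command --steps '[[[0.048,-0.039,0,0,0,0,0],[0.096,-0.08,0,0,0,0,0],[0.143,-0.12,0,0,0,0,0],[0.143,-0.12,0,0,0,0,0],[0.143,-0.12,0,0,0,0,0]]]'

```text
time: 1.98
eef_pos: [0.5733, 0.0626, 0.2596]
tool_rot: [180.0, 0.1, 20.2]
contact_force: [-0.6, -0.2, 0.2]
gripper_width: 0.0002
grip_force: 0.0
```

```bash
python3 -c "
from h import *
togo((.078,.145,.12))
cv2.imwrite('pics/w1.png',eyes.capture('wrist')[:,:,::-1])
W=cal('wrist')
for p in [(.05,.155,.018),(.05,-.06,.018),(.045,.107,.149),(.099,.107,.149)]: print(p,proj(W,j2w(O,TH,p)).round(0))
"
```

```text
t 1.98 pos [0.5733 0.0626 0.2596] jig 0.0759 0.1436 0.2596 F [-0.6 -0.2  0.2]
[0.078 0.145 0.12 ] [ 0.0024 -0.0014  0.1396] [0.0004 0.0019 0.0002]
(0.05, 0.155, 0.018) [[268. 194.]]
(0.05, -0.06, 0.018) [[424. 194.]]
(0.045, 0.107, 0.149) [[314. 235.]]
(0.099, 0.107, 0.149) [[317. 179.]]
```

View pics/w1.png

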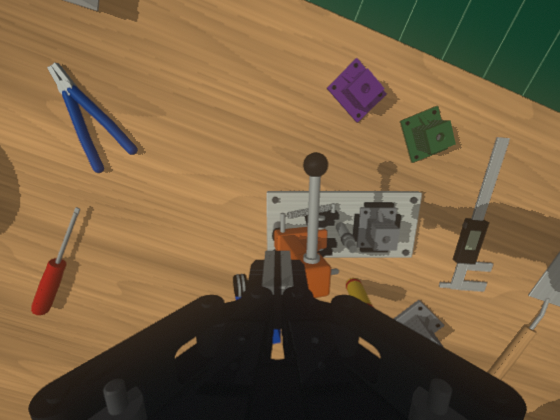

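The wrist view shows the handle bar along column 315 (ball at 316,163), the plate's far corners at (267,192) and (421,192), and the shut fingers at (285,260), clear behind the handle. The pose agrees to about 3 mm. I'll descend behind the handle.

>>> arm_command --steps '[[[0.002,-0.001,0.05,0,0,0,0],[0.002,-0.001,0.1,0,0,0,0],[0.002,-0.001,0.136,0,0,0,0],[0.002,0.004,0.138,0,0,0,0],[0.002,0.01,0.138,0,0,0,0]]]'

```text
time: 2.65
eef_pos: [0.5801, 0.053, 0.1236]
tool_rot: [179.9, -0.1, 20.1]
contact_force: [0.5, 0.3, -0.3]
gripper_width: -0.0002
grip_force: 0.0
```

>>> arm_command --steps '[[[0,0.008,0,0,0,0,0],[0,0.016,0,0,0,0,0],[0,0.024,0,0,0,0,0],[0,0.032,0,0,0,0,0],[0,0.04,0,0,0,0,0]]]'

```text
time: 3.28
eef_pos: [0.5942, 0.0183, 0.1246]
tool_rot: [-179.9, -0.2, 20.3]
contact_force: [-0.4, 3.4, 1.4]
gripper_width: 0.0001
grip_force: 2.1
```

```bash
python3 -c "
from h import *
togo((.078,.045,.12))"
```

```text
t 3.27 pos [0.5942 0.0183 0.1246] jig 0.0802 0.0948 0.1246 F [-0.4  3.4  1.4]
[0.078 0.045 0.12 ] [-0.0023  0.0498  0.0045] [-0.0011 -0.004   0.0009]
```

>>> arm_command --steps '[[[0,0.008,0.002,0,0,0,0],[0,0.016,0.003,0,0,0,0],[0,0.024,0.004,0,0,0,0],[0,0.031,0.004,0,0,0,0],[0,0.038,0.004,0,0,0,0]]]'

```text
time: 3.9
eef_pos: [0.6061, -0.0203, 0.1181]
tool_rot: [180.0, 0.0, 20.2]
contact_force: [1.2, 0.0, 0.2]
gripper_width: 0.0002
grip_force: 0.0
```

>>> arm_command --steps '[[[0,0.006,0,0,0,0,0],[0,0.011,0,0,0,0,0],[0,0.011,0,0,0,0,0],[0,0.011,0,0,0,0,0],[0,0.011,0,0,0,0,0]]]'

```text
time: 4.53
eef_pos: [0.6099, -0.0287, 0.1184]
tool_rot: [-180.0, -0.0, 20.2]
contact_force: [-0.5, -0.5, 0.2]
gripper_width: 0.0004
grip_force: 0.0
```

```bash
python3 -c "
from h import *
i=eyes.capture('scene')
cv2.imwrite('pics/s2.png',cv2.resize(i[150:300,170:330,::-1],None,fx=4,fy=4,interpolation=cv2.INTER_CUBIC))
togo((0,0,.25))"
```

```text
t 4.58 pos [ 0.6099 -0.0288  0.1184] jig 0.0787 0.0452 0.1184 F [ 0.3 -0.2 -0.4]
[0.   0.   0.25] [-0.0787  0.0451 -0.1316] [-0.0001 -0.      0.0004]
```

View pics/s2.png

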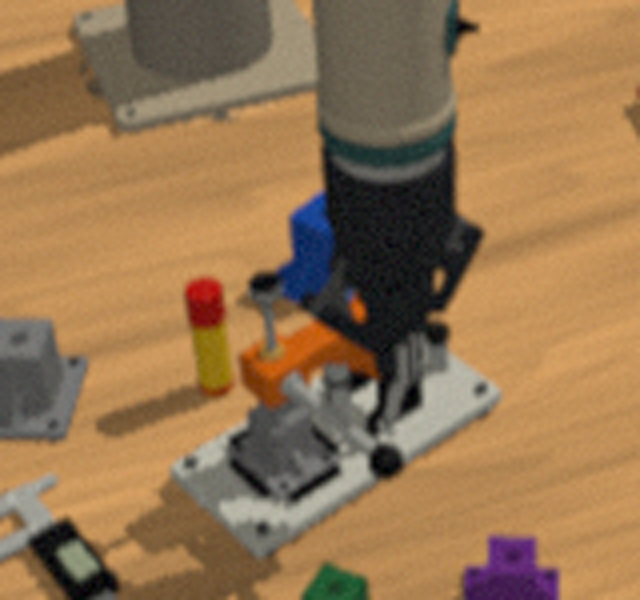

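The stand is closed on its front stop, with the rod upright and its black knob at crop (264,285), i.e. scene (236,221). The fingers are clear of the handle. I'll rise and locate the knob with the wrist camera.

>>> arm_command --steps '[[[0,0,-0.05,0,0,0,0],[0,0,-0.1,0,0,0,0],[0,0,-0.13,0,0,0,0],[-0.05,0.02,-0.132,0,0,0,0],[-0.1,0.045,-0.132,0,0,0,0]]]'

```text
time: 5.2
eef_pos: [0.5311, -0.106, 0.2509]
tool_rot: [180.0, -0.1, 20.4]
contact_force: [-0.2, -0.4, -0.1]
gripper_width: -0.0002
grip_force: 0.0
```

>>> arm_command --steps '[[[-0.01,0,0,0,0,0,0],[-0.01,0,0,0,0,0,0]]]'

```text
time: 5.45
eef_pos: [0.5222, -0.1092, 0.2507]
tool_rot: [-180.0, -0.0, 20.2]
contact_force: [0.6, 0.8, 0.2]
gripper_width: -0.0002
grip_force: 0.0
```

```bash
python3 -c "
from h import *
togo((0,0,.22))
i=eyes.capture('wrist');t=eyes.capture('top')[:,:,::-1]
c=np.zeros((420,760,3),np.uint8);c[:,:420]=i[:,70:490,::-1];c[:320,430:]=cv2.resize(t[155:219,285:351],(330,320),interpolation=cv2.INTER_CUBIC)
cv2.imwrite('pics/w2.png',c)
for n in('wrist','top','scene'): print(n,proj(cal(n),[j2w(O,TH,(0,0,z)) for z in (.177,.119)]).round(1))
"
```

```text
t 5.45 pos [ 0.5222 -0.1092  0.2507] jig -0.0314 0.0001 0.2507 F [0.6 0.8 0.2]
[0.   0.   0.22] [0.0314 0.0001 0.0307] [-0.0001 -0.0007 -0.0007]
wrist [[277.6 182.4]
 [277.5 168.8]]
top [[330.4 186.8]
 [328.9 189.2]]
scene [[233.3 219.3]
 [235.4 236.9]]
```

View pics/w2.png

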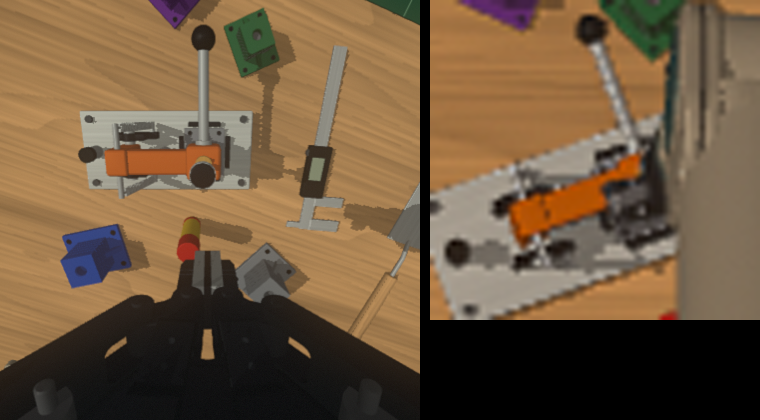

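The wrist view shows the knob at (273,175) over the orange head, with the stand lying along the jig and closed. In the top view the gripper hides the knob.

```bash
python3 -c "
from h import *
w=cal('wrist')
i=eyes.capture('wrist');g=i.max(2);m=((g<75)[155:195,250:300]).astype(np.uint8)
n,l,s,c=cv2.connectedComponentsWithStats(m)
print(s[1:],c[1:]+[250,155])
A=onz(w,(273,175),.177);B=tri([ray(w,(273,175)),ray(cal('scene'),(235.6,220.9))])
cc,sn=np.cos(TH),np.sin(TH)
for X in(A,B):
  d=X[:2]-O;print(X.round(4),'jig',cc*d[0]+sn*d[1],-sn*d[0]+cc*d[1])
"
```

```text
[[ 45   0   5  15  67]
 [ 12  11  24  24 468]] [[297.1641791  161.79104478]
 [273.30769231 177.45940171]]
[ 0.5558 -0.0932  0.177 ] jig 0.005664828335755827 0.003484200547310282
[ 0.5549 -0.0937  0.1727] jig 0.004621864993727069 0.0033408600091662296
```

>>> arm_command --steps '[[[0.0364,-0.0033,0.02,0,0,0,0],[0.0364,-0.0033,0.05,0,0,0,0],[0.0364,-0.0033,0.065,0,0,0,0],[0.0364,-0.0033,0.068,0,0,0,0],[0.0364,-0.0033,0.071,0,0,0,0]]]'

```text
time: 6.22
eef_pos: [0.5559, -0.0938, 0.1799]
tool_rot: [180.0, -0.1, 20.2]
contact_force: [-0.3, 0.5, -0.5]
gripper_width: -0.0
grip_force: 0.0
```

>>> arm_command --steps '[[[0,0,0.002,0,0,0,0],[0,0,0.004,0,0,0,0],[0,0,0.006,0,0,0,0],[0,0,0.008,0,0,0,0],[0,0,0.01,0,0,0,0]]]'

```text
time: 6.85
eef_pos: [0.5556, -0.0939, 0.1695]
tool_rot: [180.0, -0.0, 20.2]
contact_force: [0.0, -1.1, 4.2]
gripper_width: 0.0001
grip_force: 1.8
```

```bash
python3 -c "
from h import *
togo((.005,.0035,.16))"
```

```text
t 6.85 pos [ 0.5556 -0.0939  0.1695] jig 0.0052 0.0029 0.1695 F [ 0.  -1.1  4.2]
[0.005  0.0035 0.16  ] [-0.0002 -0.0006  0.0095] [ 0.0005 -0.0007 -0.0003]
```

>>> arm_command --steps '[[[0,0,0.002,0,0,0,0],[0,0,0.004,0,0,0,0],[0,0,0.006,0,0,0,0],[0,0,0.008,0,0,0,0],[0,0,0.0095,0,0,0,0]]]'

```text
time: 7.48
eef_pos: [0.5556, -0.0939, 0.1598]
tool_rot: [180.0, -0.0, 20.2]
contact_force: [0.4, -1.1, 2.6]
gripper_width: 0.0
grip_force: 1.8
```

>>> arm_command --steps '[[[0,0,0.001,0,0,0,0],[0,0,0.002,0,0,0,0],[0,0,0.003,0,0,0,0]]]'

```text
time: 7.85
eef_pos: [0.5555, -0.0938, 0.1569]
tool_rot: [180.0, -0.0, 20.2]
contact_force: [1.3, -1.7, 3.8]
gripper_width: 0.0
grip_force: 1.8
```

>>> arm_command --steps '[[[0,0,0.0008,0,0,0,0],[0,0,0.0016,0,0,0,0]]]'

```text
time: 8.1
eef_pos: [0.5555, -0.0938, 0.1553]
tool_rot: [180.0, -0.0, 20.2]
contact_force: [2.0, -1.5, 4.9]
gripper_width: -0.0002
grip_force: 1.8
```

>>> arm_command --steps '[[[0,0,0.0008,0,0,0,0],[0,0,0.0016,0,0,0,0]]]'

```text
time: 8.35
eef_pos: [0.5555, -0.0938, 0.1537]
tool_rot: [180.0, -0.0, 20.2]
contact_force: [1.6, -1.3, 4.4]
gripper_width: -0.0001
grip_force: 1.8
```

>>> arm_command --steps '[[[0,0,0.0008,0,0,0,0],[0,0,0.0016,0,0,0,0]]]'

```text
time: 8.6
eef_pos: [0.5555, -0.0938, 0.152]
tool_rot: [180.0, -0.0, 20.2]
contact_force: [2.8, -1.6, 4.1]
gripper_width: 0.0001
grip_force: 1.8
```

>>> arm_command --steps '[[[0.0003,0.0002,0.0008,0,0,0,0],[0.0005,0.0003,0.0016,0,0,0,0]]]'

```text
time: 8.85
eef_pos: [0.5556, -0.0938, 0.1503]
tool_rot: [-180.0, 0.0, 20.2]
contact_force: [1.9, -1.5, 3.9]
gripper_width: -0.0002
grip_force: 1.8
```

>>> arm_command --steps '[[[0,0,0.0008,0,0,0,0],[0,0,0.0016,0,0,0,0]]]'

```text
time: 9.1
eef_pos: [0.5556, -0.0938, 0.1487]
tool_rot: [-180.0, 0.0, 20.2]
contact_force: [1.1, -0.7, 3.2]
gripper_width: -0.0005
grip_force: 1.8
```

>>> arm_command --steps '[[[0,0,0.0008,0,0,0,0],[0,0,0.0016,0,0,0,0]]]'

```text
time: 9.35
eef_pos: [0.5556, -0.0938, 0.1471]
tool_rot: [-180.0, 0.0, 20.2]
contact_force: [-0.1, -1.2, 3.7]
gripper_width: -0.0002
grip_force: 1.8
```

>>> arm_command --steps '[[[0,0,0.0008,0,0,0,0],[0,0,0.0016,0,0,0,0]]]'

```text
time: 9.6
eef_pos: [0.5557, -0.0938, 0.1461]
tool_rot: [-180.0, 0.0, 20.2]
contact_force: [-1.8, -1.4, 12.7]
gripper_width: -0.0002
grip_force: 5.9
```

Bottomed: the force jumped from 4 to 12.7 N and the motion stalled. I'll ease to a light hold.

>>> arm_command --steps '[[[0,0,-0.0003,0,0,0,0],[0,0,-0.0003,0,0,0,0]]]'

```text
time: 9.85
eef_pos: [0.5556, -0.0938, 0.1461]
tool_rot: [-180.0, 0.0, 20.2]
contact_force: [0.2, -1.3, 5.9]
gripper_width: -0.0001
grip_force: 3.1
```

>>> arm_command --steps '[[[0,0,0,0,0,0,0],[0,0,0,0,0,0,0],[0,0,0,0,0,0,0],[0,0,0,0,0,0,0],[0,0,0,0,0,0,0]]]'

```text
time: 10.48
eef_pos: [0.5556, -0.0938, 0.1461]
tool_rot: [-180.0, 0.0, 20.2]
contact_force: [-0.9, -1.1, 5.9]
gripper_width: 0.0
grip_force: 3.1
```

>>> arm_command --steps '[[[0,0,0.0001,0,0,0,0],[0,0,0.0001,0,0,0,0],[0,0,0.0001,0,0,0,0],[0,0,0.0001,0,0,0,0],[0,0,0.0001,0,0,0,0]]]'

```text
time: 11.1
eef_pos: [0.5556, -0.0938, 0.1461]
tool_rot: [-180.0, 0.0, 20.2]
contact_force: [-0.8, -1.2, 6.0]
gripper_width: -0.0003
grip_force: 3.4
```

Held for over a second. I'll release straight up and look.

>>> arm_command --steps '[[[0,0,-0.003,0,0,0,0],[0,0,-0.02,0,0,0,0],[0,0,-0.06,0,0,0,0],[-0.04,0,-0.11,0,0,0,0],[-0.09,0,-0.12,0,0,0,0]]]'

```text
time: 11.72
eef_pos: [0.4724, -0.1245, 0.268]
tool_rot: [179.9, -0.2, 20.3]
contact_force: [-0.1, -0.6, -0.5]
gripper_width: -0.0
grip_force: 0.0
```

>>> arm_command --steps '[[[0,0,0,0,0,0,0],[0,0,0,0,0,0,0],[0,0,0,0,0,0,0]]]'

```text
time: 12.1
eef_pos: [0.4721, -0.124, 0.2652]
tool_rot: [-179.9, 0.0, 20.3]
contact_force: [1.0, -1.4, -0.2]
gripper_width: 0.0
grip_force: 0.0
```

```bash
python3 -c "
from h import *
togo((0,0,.22))
i=eyes.capture('wrist');s=eyes.capture('scene')[:,:,::-1]
c=np.zeros((420,800,3),np.uint8);c[:,:350]=i[:,110:460,::-1];c[:420,360:]=cv2.resize(s[190:295,200:310],(440,420),interpolation=cv2.INTER_CUBIC)
cv2.imwrite('pics/w3.png',c)
"
```

```text
t 12.1 pos [ 0.4721 -0.124   0.2652] jig -0.0836 0.0035 0.2652 F [ 1.  -1.4 -0.2]
[0.   0.   0.22] [0.0836 0.0036 0.0452] [-0.0011  0.0003  0.0014]
```

View pics/w3.png

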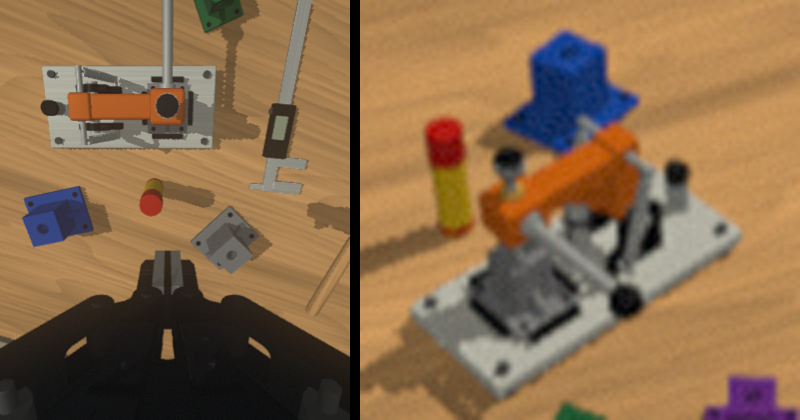

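The stand is closed, and the knob sits low over the head (wrist crop 167,105; scene crop 508,165). The bracket is in its nest, the neighbouring objects in view look unmoved, and the gripper is clear.

```bash
python3 -c "
from station import ticket
print(ticket.close_job())"
```

```text
the job is handed in; nothing more can be done
None
```

The job is handed in: the stand is closed on its front stop, and the rod bottomed at about 33 mm of travel (bore about 24 mm deep, 12.7 N reading at touch), was held at about 6 N for over a second, and was left on the bottom with the gripper clear.

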